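Set up the balance for a check weighing

ROBOT

A 6-joint arm with a two-finger parallel gripper is mounted at the origin on the work surface. World frame = base frame: x ahead of the robot, y to its left, z up, the work surface at z = 0. Lengths are in m, angles in rad, forces in N, time in s.
With the tool pointing down it reaches from about 0.375 to 0.9 m from the base axis. Payload 3.1 kg.
Tool frame: the origin (TCP) lies midway between the tips of the shut fingers; the grasp point (between the pads) lies 19 mm behind it (env.hold_point_z is the z of the grasp point in the tool frame, in m); z points along the fingers, y is the line along which they close (so a half turn about z gives the same grasp; the last joint's range is limited). The gripper opens to 87 mm and grips with 3 to 60 N. Pads are 19 mm wide; open, the fingers measure 117 mm over their backs; the gripper's body (75 mm by 190 mm) begins 51 mm behind the grasp point.
Start: joints at [0.998, 0.527, 1.433, -0, 1.181, -0.178], TCP at [0.24, 0.577, 0.223] pointing down, gripper open.
Joint ranges: [-3.08, 3.08], [-0.75, 2.2], [0.22, 2.44], [-1.43, 4.57], [0, 2.65], [-2.85, 2.85]. Speed limits (rad/s): [2.79, 2.79, 3.14, 3.14, 3.14, 3.14].

INTERFACE

Orientations are given as [roll, pitch, yaw] about the fixed x, y, z axes, in that order (R = Rz(yaw) Ry(pitch) Rx(roll)).
In Python, from rig import env gives the robot as it stands. The module is installed in compiled form; this text tells all that it offers.
- The arm moves only by the tool arm_command, never from a script. Its argument "targets" is one flat list of numbers, 4 for each row, row after row: the shift along the world's x, y, z in cm, then the turn about the world's z in rad. A call has 1 to 20 rows; each row is the pose to reach, as a shift and turn from the pose commanded when the call began; what a row does not reach only later rows make up. A row lasts 1/8 s, in which the tool goes at most 62.5 mm and 10.7 degrees, less where a joint would pass 70% of its speed; a pose out of reach is approached as far as the arm can. A call with a gripper value outside its range is refused whole. "jaw" is the opening, from -1 (shut) to 1 (fully open), set as the call begins (left out, the last holds). The fingers move at their own pace and stop on an object; the grip force is fixed at half the most. Time passes only in rows, so rows that repeat a pose let the fingers close. It gives the time, the measured TCP pose, the force, the opening and the grip force at its end, in the units of the state.
- env.state(): the state, without advancing time (a new reading comes with each control period).
- env.camera(name): name is "scene" or "side" or "wrist"; returns the picture (480x640x3 uint8, blue, green, red); there is no depth.
- env.camera_params(name): a dict with "intrinsics" (3x3 intrinsics, pixels), "k1" (the pictures are not rectified: a ray, as slopes to the right and down, at radius r is drawn at 1 + k1 r^2 times it, then the intrinsics apply), "rvec" (rotation vector, rad) and "tvec" (3), from world to camera coordinates, as OpenCV has them. Camera axes: x right, y down, z forward; pixel columns grow to the right and rows downward; lengths in m; the calibration is good to about 2 mm. A picture is of the moment at which its call begins: read the wrist's pose just before it. camera_params takes no time and is no camera call; for the wrist camera it gives the pose at the moment of the call.
- env.job_done(): hands the job in; it is judged then, once.
The state is a dict: "t": time; "joint_positions": joint angles; "qd": joint speeds; "joint_efforts": joint torques, N m; "tool_pos": TCP position; "orientation": TCP orientation; "ft_force": force on the tool from outside, world axes, zero at the start; "ft_torque": the same for the moment, N m; "finger_gap": finger opening in m; "gripper_force": force on a finger pad.
Only numpy, scipy, OpenCV 4.12 (cv2) and the standard library are available. Lean on these libraries where they do the work, as an engineer would, in place of code of your own. Each camera call takes 0.05 s, during which the arm holds its last target. There are 200 camera calls.

TASK

Get the balance ready for a check: stand the steel weighing cup upright in the middle of the balance's pan, and only then stand the brass weight upright inside the cup, going gently because the balance is delicate. On the blue bottle rest stand one jar in the middle of each white pad: the orange-capped amber jar between the other two, the red-capped white jar on the end nearer the balance and the green jar on the end farther from it. Tip nothing over, and leave the beaker, the mortar and the timer where they are.

Things in the scene. Friction and masses are not known exactly. Their poses are not given: they have to be found in the camera images.
- balance: Fixed white balance, at one side of the work area (the rest at the other), display end (-x) to the robot. Pan: flat dark steel disc, diameter 130, no rim, top 57 mm above the bench. Origin: on the pan's axis at bench height, z up. Box: x -160 to +90, y -95 to +95, top at 45 mm. Yaw within 0.25 rad. Over 40 N of contact force is rough.
- rest: Fixed bottle rest: a blue slab, 85 (its x) by 250 (its y) by 10 mm thick, with three white round pads 58 mm in diameter, flush with its top. Origin: centre of its underside at bench height, z up. Pad centres: x = 0, y = -80, 0, +80 mm. Yaw within 0.3 rad: its y runs roughly from the robot's right to its left, so one end pad is nearer the balance.
- white_jar: Loose white plastic jar with a red cap, about 120 g, 44 mm in diameter and 62 mm tall, straight-sided, closed, with a paper label. Starts upright on the bench. Origin: centre of its underside, z up; it is round, its yaw means nothing.
- amber_jar: Loose amber (brown) glass jar with an orange cap, about 120 g, 44 mm in diameter and 62 mm tall, straight-sided, closed, with a paper label. Starts upright on the bench. Origin: centre of its underside, z up; it is round, its yaw means nothing.
- green_jar: Loose green glass jar with a green cap, about 120 g, 44 mm in diameter and 62 mm tall, straight-sided, closed, with a paper label. Starts upright on the bench. Origin: centre of its underside, z up; it is round, its yaw means nothing.
- cup: Loose round steel weighing cup, open at the top, about 60 g, 24 mm tall, outer diameter 56 at the foot and 62 at the rim, wall 2.5, inner floor 3 mm above its underside and about 51 across. Gripped across its outside. Starts empty and upright on the bench. Origin: centre of its underside, z up; yaw means nothing.
- weight: Loose brass check weight, about 180 g, 46 mm tall: a cylinder 26 mm in diameter up to 30 mm, a neck 14 mm in diameter up to 36 mm, and a round knob 22 mm in diameter from 36 to 46 mm, by which it is gripped from above. Starts upright on the bench. Origin: centre of its underside, z up; yaw means nothing.
- beaker: Bystander, to be left alone: loose empty clear glass beaker, 54 mm in diameter, 62 mm tall. Origin: centre of its underside, z up.
- mortar: Bystander, to be left alone: loose white ceramic mortar, a thick bowl 68 mm in diameter, 40 mm tall. Origin: centre of its underside, z up.
- timer: Bystander, to be left alone: loose black digital timer lying flat, 45 mm (its x) by 60 mm (its y) by 20 mm tall, with a display and three yellow keys. Origin: centre of its underside, z up.
Things that resemble listed ones, but are neither listed nor needed, are in the scene too. What is meant by the weight is not black, pink or purple, and is the larger of those in its own colour.

How it is judged:
By the outcome, as a careful person would: the job done as asked, in the order asked, and still so for the second after the job is handed in, with the robot touching nothing.
It also fails if it takes over 136 s, if anything falls off the work surface, if the arm or the gripper's body presses on something with over 40 N, if the wrist force passes 120 N, or if a joint passes its speed limit or range.

## Working session

There is one attempt and no reset: what is moved stays moved. The work goes in short steps, Python scripts to look and compute and a tool call to move; the robot and the scene stay as the last step left them, time stands still between calls to the robot, and variables do not carry over. Pictures are saved under pics/ and viewed, at most 14 in all, crops included, and the job is handed in when it is done.

Besides the shell and the picture viewer there is one more tool, called as name(argument=value, ...) on one line, values as JSON. arm_command: Moves the arm, as the interface text tells. Its arguments: {"type":"object","properties":{"targets":{"type":"array","items":{"type":"number"}},"jaw":{"type":"number"}},"required":["targets"]}

```bash
mkdir -p pics; cat > h.py <<'E'
import numpy as np, cv2
from rig import env
def cam(n,f=None):
    p=env.camera_params(n); im=env.camera(n)
    if f: cv2.imwrite(f,im)
    return im,p
def ray(p,uv):
    K=np.array(p["intrinsics"],float); k=p["k1"]
    q=np.array([(uv[0]-K[0,2])/K[0,0],(uv[1]-K[1,2])/K[1,1]])
    s=q.copy()
    for _ in range(30): s=q/(1+k*(s@s))
    R=cv2.Rodrigues(np.array(p["rvec"],float))[0]; t=np.array(p["tvec"],float).ravel()
    return -R.T@t, R.T@np.array([s[0],s[1],1])
def onz(p,uv,z):
    o,d=ray(p,uv); return o+d*(z-o[2])/d[2]
def proj(p,X):
    K=np.array(p["intrinsics"],float)
    R=cv2.Rodrigues(np.array(p["rvec"],float))[0]; c=R@np.array(X)+np.array(p["tvec"],float).ravel()
    s=c[:2]/c[2]; s=s*(1+p["k1"]*(s@s)); return K[:2,:2]@s+K[:2,2]
E
python3 - <<'E'
from h import *
for n in("scene","side","wrist"):
    im,p=cam(n,f"pics/{n}0.png"); np.savez(f"{n}0.npz",im=im,**p); print(n,ray(p,(320,240)))
print(env.state(),env.hold_point_z)
E
```

```text
scene (array([1.11968528, 0.05121938, 0.71030383]), array([-0.64351848, -0.05188976, -0.76369811]))
side (array([ 0.1930566 , -0.79733103,  0.7670858 ]), array([ 0.31648826,  0.70880358, -0.63053873]))
wrist (array([0.17668079, 0.60359009, 0.38248509]), array([ 0.2168697 , -0.10954601, -0.97019236]))
{'t': 0.15, 'joint_positions': array([ 9.97504596e-01,  5.28250051e-01,  1.43361108e+00,  4.54128180e-06,
        1.18138905e+00, -1.78488913e-01]), 'qd': array([-0.00013004, -0.00178538, -0.00323565,  0.0001139 , -0.00045483,
        0.00027544]), 'joint_efforts': array([-3.17612275e-04, -4.40430951e+01, -1.76841187e+01,  6.32568542e-02,
        5.52063051e-02, -7.49173250e-05]), 'tool_pos': array([0.2400481 , 0.57645699, 0.22179702]), 'orientation': array([-3.13996221e+00, -2.98413097e-04,  2.74678787e+00]), 'ft_force': array([ 0.05139083, -1.11575189, -0.43377652]), 'ft_torque': array([ 0.06078248,  0.03663719, -0.00777941]), 'gripper_force': 0.0, 'finger_gap': 0.08660839032318861} -0.0187
```

View pics/scene0.png

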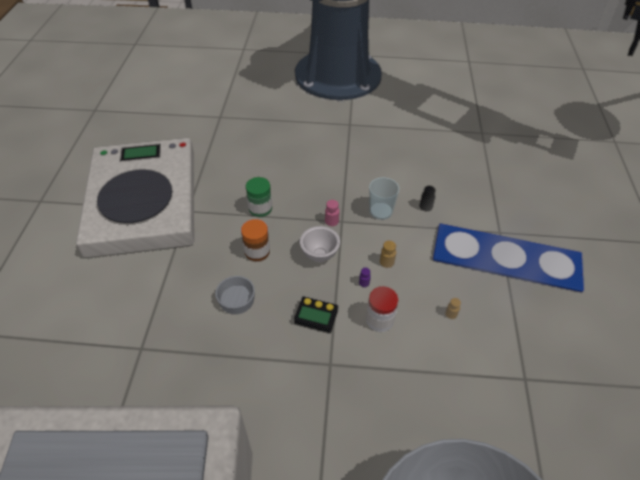

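View pics/side0.png

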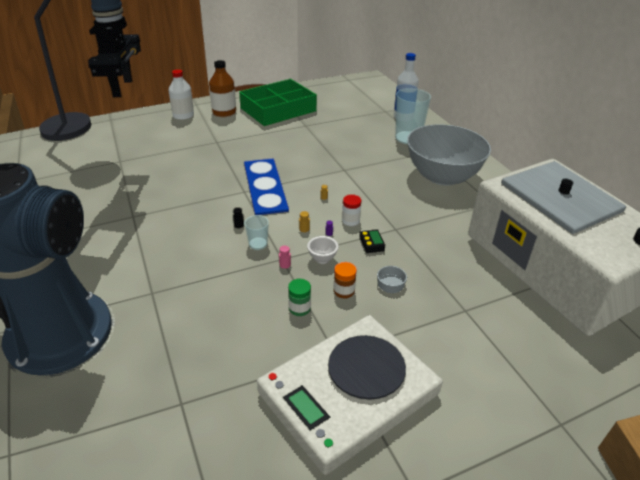

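Scene view: the balance is on the left (pan at 135,196) and the rest on the right (pads at 462,245 / 509,255 / 556,265). The jars are green at (259,196), amber at (256,240) and white at (382,308), and the cup is at (236,295). Two brass weights are candidates, at (388,254) and (453,308). The one at (388,254) looks larger, so I'll check it in a crop.

```bash
cat > m.py <<'E'
from h import *
S=np.load("scene0.npz");D=np.load("side0.npz")
c=cv2.resize(S["im"][180:340,200:480],None,fx=2.8,fy=2.8,interpolation=cv2.INTER_CUBIC)
cv2.imwrite("pics/crop.png",c)
def comps(im,lo,hi,mn=30,roi=None):
    h=cv2.cvtColor(im,cv2.COLOR_BGR2HSV); m=cv2.inRange(h,np.array(lo),np.array(hi))
    if roi: z=np.zeros_like(m); x0,x1,y0,y1=roi; z[y0:y1,x0:x1]=255; m&=z
    n,l,s,ce=cv2.connectedComponentsWithStats(m)
    return [(ce[i].round(1).tolist(),s[i].tolist()) for i in range(1,n) if s[i,4]>=mn]
cols={"red":((0,150,80),(6,255,255)),"orange":((7,200,140),(14,255,255)),"green":((60,120,40),(85,255,255)),"brass":((14,100,60),(26,255,255)),"pad":((0,0,150),(180,90,255)),"dark":((0,0,0),(180,120,70)),"blue":((108,150,50),(125,255,255))}
for n,P in(("S",S),("D",D)):
    roi=(60,600,130,345) if n=="S" else (215,450,150,420)
    for k,v in cols.items():
        print(n,k,[(a,b) for a,b in comps(P["im"],*v,roi=roi)])
E
python3 m.py
```

```text
S red [([386.5, 301.8], [375, 289, 23, 24, 367])]
S orange []
S green [([257.7, 187.7], [247, 178, 22, 21, 380]), ([314.3, 314.4], [301, 309, 28, 12, 107])]
S brass [([387.7, 252.9], [381, 241, 15, 25, 281]), ([307.2, 301.0], [304, 298, 8, 7, 48]), ([454.8, 305.0], [450, 299, 10, 14, 89]), ([318.3, 303.8], [315, 301, 8, 7, 49]), ([329.4, 306.6], [326, 303, 8, 8, 51])]
S pad [([139.0, 196.8], [77, 139, 113, 105, 4980]), ([315.4, 242.3], [301, 227, 38, 29, 397]), ([461.7, 244.5], [446, 232, 33, 26, 640]), ([508.8, 254.4], [493, 242, 33, 26, 636]), ([556.5, 264.3], [540, 252, 34, 26, 668])]
S dark [([139.8, 153.6], [121, 145, 39, 15, 193]), ([134.2, 196.4], [98, 171, 73, 52, 2974]), ([426.9, 198.3], [419, 186, 16, 25, 288]), ([315.4, 316.9], [293, 297, 45, 36, 677])]
S blue [([451.6, 244.4], [434, 225, 54, 40, 664]), ([570.2, 274.7], [544, 251, 39, 40, 566])]
D red [([351.7, 200.9], [343, 195, 18, 13, 198]), ([272.0, 376.1], [269, 373, 7, 7, 34])]
D orange [([345.3, 271.4], [335, 263, 21, 17, 130])]
D green [([375.5, 237.2], [369, 231, 14, 14, 124]), ([299.2, 290.4], [289, 279, 22, 24, 
[... 500 characters left out ...]
, 167.1], [250, 162, 22, 12, 205]), ([330.4, 312.7], [215, 172, 235, 248, 29919]), ([264.5, 182.8], [254, 177, 22, 13, 230]), ([232.2, 236.3], [215, 194, 62, 82, 2299]), ([268.9, 200.3], [258, 194, 23, 14, 264]), ([432.3, 244.7], [400, 217, 50, 73, 1812]), ([256.8, 225.6], [252, 218, 11, 13, 76]), ([257.4, 241.9], [249, 236, 17, 12, 155]), ([391.3, 281.0], [381, 277, 21, 9, 125]), ([238.4, 404.6], [215, 383, 53, 37, 1361])]
D dark [([413.4, 157.4], [410, 150, 9, 16, 50]), ([238.0, 218.3], [233, 208, 11, 21, 187]), ([371.5, 246.0], [360, 232, 25, 22, 218]), ([366.6, 367.6], [329, 337, 76, 62, 3721]), ([304.3, 404.0], [284, 386, 45, 34, 255])]
D blue [([265.5, 189.0], [245, 159, 43, 55, 891])]
```

View pics/crop.png

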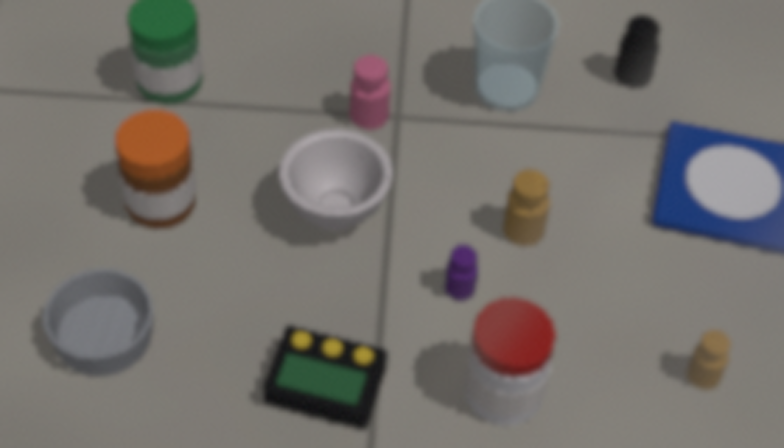

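The weight meant is the brass one at (388,253): it is clearly larger than the other brass one at (453,308), and the black, pink and purple ones are excluded. Next I'll work out positions.

```bash
cat > pos.py <<'E'
from h import *
S=np.load("scene0.npz");D=np.load("side0.npz")
L={"white":((383.2,298.9),.062),"amber":((254.6,230.7),.062),"green":((258.6,187.1),.062),"cuprim":((235.4,289.5),.024),
"wt":((389.5,244.8),.046),"beakertop":((383.8,186.5),.062),"mortar":((320,241),.040),"timer":((317,313),.02),"purple":((365.5,270.5),.025),"pink":((332.3,204.5),.04),"black":((429,189.5),.04),"brass2":((455,302),.03),
"pan":((134.7,196.2),.057),"p1":((461.7,244.5),.01),"p2":((508.8,254.4),.01),"p3":((556.5,264.3),.01)}
for k,(uv,z) in L.items(): print(k,onz(S,uv,z).round(4))
L2={"white":((351.8,201),.062),"amber":((345,270.5),.062),"green":((299.5,287),.062),"cuprim":((391.5,275.5),.024),"wt":((305,214),.046),"pan":((366.8,367.5),.057),"p1":((268.9,200.3),.01),"p2":((264.5,182.8),.01),"p3":((260.4,167.1),.01)}
for k,(uv,z) in L2.items(): print("D",k,onz(D,uv,z).round(4))
E
python3 pos.py
```

```text
white [0.6781 0.1095 0.062 ]
amber [ 0.5632 -0.1006  0.062 ]
green [ 0.462  -0.1105  0.062 ]
cuprim [ 0.655  -0.1194  0.024 ]
wt [0.56   0.1203 0.046 ]
beakertop [0.4404 0.1085 0.062 ]
mortar [0.557  0.0059 0.04  ]
timer [0.6844 0.0123 0.02  ]
purple [0.6001 0.0837 0.025 ]
pink [0.4713 0.0202 0.04  ]
black [0.4175 0.1925 0.04  ]
brass2 [0.6525 0.2231 0.03  ]
pan [ 0.4986 -0.3233  0.057 ]
p1 [0.5177 0.2491 0.01  ]
p2 [0.5328 0.3283 0.01  ]
p3 [0.5474 0.4068 0.01  ]
D white [0.6718 0.0992 0.062 ]
D amber [ 0.555  -0.1106  0.062 ]
D green [ 0.455 -0.12   0.062]
D cuprim [ 0.6567 -0.1238  0.024 ]
D wt [0.5605 0.1128 0.046 ]
D pan [ 0.4894 -0.3344  0.057 ]
D p1 [0.5172 0.2452 0.01  ]
D p2 [0.5325 0.3249 0.01  ]
D p3 [0.5471 0.4034 0.01  ]
```

View pics/wrist0.png

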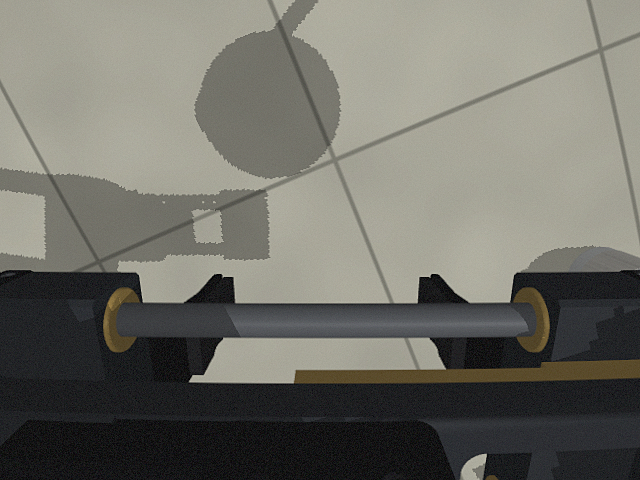

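arm_command(targets=[32, -55, 13, -1.36, 32, -55, 13, -1.36, 32, -55, 13, -1.36, 32, -55, 13, -1.36, 32, -55, 13, -1.36, 32, -55, 13, -1.36, 32, -55, 13, -1.36, 32, -55, 13, -1.36, 32, -55, 13, -1.36, 32, -55, 13, -1.36, 32, -55, 13, -1.36, 32, -55, 13, -1.36, 32, -55, 13, -1.36])

```text
t: 1.78
tool_pos: [0.559, 0.0284, 0.3518]
orientation: [-3.139, -0.001, 1.388]
ft_force: [0.0, 0.3, 0.2]
finger_gap: 0.087
gripper_force: 0.0
```

```bash
python3 - <<'E'
from h import *
im,p=cam("wrist","pics/w1.png"); np.savez("w1.npz",im=im,**p); s=env.state(); print(s["t"],s["tool_pos"],s["orientation"],s["qd"].round(3))
L={"white":[.678,.109,.062],"amber":[.563,-.1,.062],"green":[.462,-.11,.062],"cup":[.655,-.12,.024],"wt":[.56,.12,.046],"pan":[.4986,-.3233,.057]}
for k,v in L.items(): print(k,proj(p,v).round(1))
E
```

```text
1.825 [0.55898542 0.02867627 0.35195106] [-3.13932869e+00 -5.74966060e-04  1.38873685e+00] [ 0.009 -0.003 -0.002 -0.004 -0.005 -0.001]
white [414.9 120.3]
amber [348.  300.1]
green [274.9 319.4]
cup [412.7 291.3]
wt [314.7 130. ]
pan [330.1 440.6]
```

View pics/w1.png

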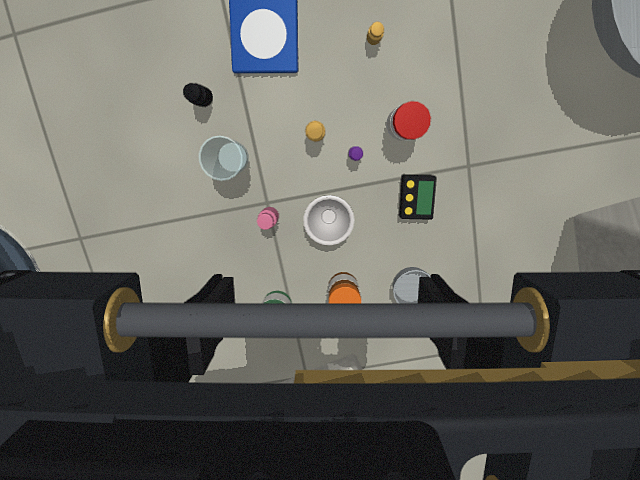

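The wrist view shows the white jar's cap at (412,120), the weight's knob at (315,130) and the first pad at (263,33). The cup and the other jars are hidden by the fingers. I'll move toward the balance to see all of those at once.

arm_command(targets=[-1, -29, 0, 0, -1, -29, 0, 0, -1, -29, 0, 0, -1, -29, 0, 0, -1, -29, 0, 0, -1, -29, 0, 0, -1, -29, 0, 0, -1, -29, 0, 0], jaw=0.8)

```text
t: 2.82
tool_pos: [0.5505, -0.2609, 0.3527]
orientation: [-3.141, -0.001, 1.389]
ft_force: [0.1, -0.1, -0.4]
finger_gap: 0.078
gripper_force: 0.0
```

```bash
python3 - <<'E'
from h import *
im,p=cam("wrist","pics/w2.png"); np.savez("w2.npz",im=im,**p); s=env.state(); print(s["t"],s["tool_pos"],s["orientation"],s["finger_gap"])
E
```

```text
2.875 [ 0.55058902 -0.26107884  0.35275303] [-3.14154165e+00 -3.14891670e-04  1.38935306e+00] 0.07828741655846305
```

View pics/w2.png

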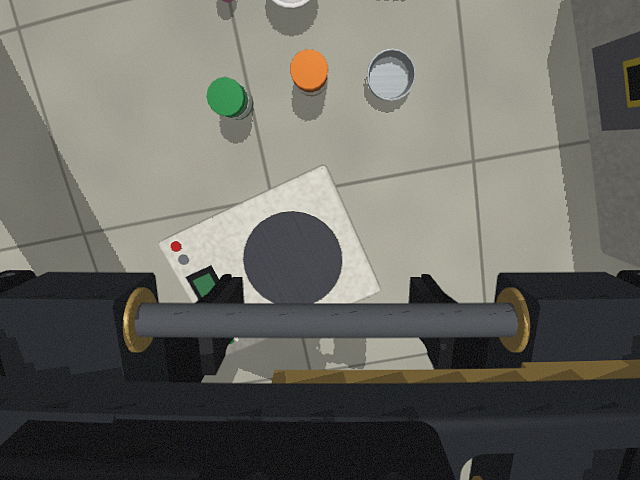

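All needed things are visible: green cap (226,97), orange cap (309,70), cup rim (391,74), and pan about (293,259).

```bash
cat > mw.py <<'E'
from h import *
W1=np.load("w1.npz");W2=np.load("w2.npz")
def ell(W,lo,hi,near,hull=True):
    h=cv2.cvtColor(W["im"],cv2.COLOR_BGR2HSV); m=cv2.inRange(h,np.array(lo),np.array(hi))
    m=cv2.morphologyEx(m,cv2.MORPH_OPEN,np.ones((3,3)))
    cs=cv2.findContours(m,cv2.RETR_EXTERNAL,cv2.CHAIN_APPROX_NONE)[0]
    c=[c for c in cs if cv2.contourArea(c)>60 and cv2.pointPolygonTest(c,near,True)>-8]
    c=max(c,key=cv2.contourArea); return cv2.fitEllipse(cv2.convexHull(c))
def out(k,W,e,z): print(k,np.round(e,1).tolist() if not isinstance(e,tuple) else [np.round(x,1).tolist() for x in e],onz(W,e[0],z).round(4))
out("white",W1,ell(W1,(0,150,60),(8,255,255),(412,120)),.062)
out("wt",W1,ell(W1,(14,90,60),(28,255,255),(315,130)),.046)
out("p1",W1,ell(W1,(0,0,190),(180,60,255),(263,33)),.010)
out("green",W2,ell(W2,(60,120,40),(85,255,255),(226,97)),.062)
out("amber",W2,ell(W2,(8,180,120),(16,255,255),(309,70)),.062)
# pan: dark disc, clip rows above the gripper
h=cv2.cvtColor(W2["im"],cv2.COLOR_BGR2HSV); m=cv2.inRange(h,(0,0,0),(180,120,95))
m[:200]=0;m[270:]=0;m[:,:240]=0;m[:,350:]=0
c=max(cv2.findContours(m,cv2.RETR_EXTERNAL,cv2.CHAIN_APPROX_NONE)[0],key=cv2.contourArea).reshape(-1,2)
c=c[(c[:,1]<268)]
P=np.array([onz(W2,u.astype(float),.057)[:2] for u in c])
s=np.linalg.lstsq(np.c_[2*P,np.ones(len(P))],(P**2).sum(1),rcond=None)[0]
r=np.sqrt(s[2]+s[0]**2+s[1]**2); print("pan",s[:2],r, np.abs(np.hypot(*(P-s[:2]).T)-r).max())
# cup rim: edge points 62mm circle
g=cv2.GaussianBlur(cv2.cvtColor(W2["im"][40:112,355:427],cv2.COLOR_BGR2GRAY),(3,3),0)
q=cv2.HoughCircles(g,cv2.HOUGH_GRADIENT,1,20,param1=120,param2=15,minRadius=20,maxRadius=29); print(q)
for a in q[0]: print("cup",onz(W2,(a[0]+355,a[1]+40),.024).round(4))
cv2.imwrite("pics/cup.png",cv2.resize(W2["im"][40:112,355:427],None,fx=6,fy=6,interpolation=cv2.INTER_CUBIC))
E
python3 mw.py
```

```text
white [[411.4, 120.0], [36.2, 38.0], 43.0] [0.674  0.1099 0.062 ]
wt [[314.9, 130.8], [19.6, 20.5], 171.7] [0.56  0.119 0.046]
p1 [[263.0, 33.3], [45.5, 49.6], 172.9] [0.5176 0.249  0.01  ]
green [[225.7, 96.8], [36.8, 40.2], 138.7] [ 0.4578 -0.1145  0.062 ]
amber [[308.5, 69.3], [36.9, 39.7], 168.8] [ 0.558  -0.1031  0.062 ]
pan [ 0.49355986 -0.32354397] 0.06303599198173454 0.0011315374701834358
[[[35.5 38.5 21.6]]]
cup [ 0.6559 -0.1242  0.024 ]
```

View pics/cup.png

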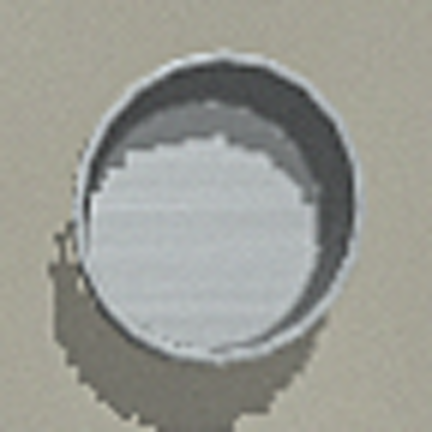

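arm_command(targets=[10.7, 14.2, -20, 0, 10.7, 14.2, -20, 0, 10.7, 14.2, -20, 0, 10.7, 14.2, -20, 0, 10.7, 14.2, -20, 0, 10.7, 14.2, -22, 0, 10.7, 14.2, -26, 0, 10.7, 14.2, -30, 0, 10.7, 14.2, -32, 0, 10.7, 14.2, -33.5, 0, 10.7, 14.2, -34.3, 0, 10.7, 14.2, -34.8, 0, 10.7, 14.2, -34.8, 0])

```text
t: 4.5
tool_pos: [0.6577, -0.1212, 0.005]
orientation: [3.141, 0.0, 1.387]
ft_force: [0.2, -0.2, 0.1]
finger_gap: 0.0784
gripper_force: 0.0
```

arm_command(targets=[0, 0, 0, 0, 0, 0, 0, 0, 0, 0, 0, 0, 0, 0, 0, 0, 0, 0, 0, 0, 0, 0, 0, 0], jaw=-1)

```text
t: 5.25
tool_pos: [0.6578, -0.1212, 0.005]
orientation: [3.141, 0.0, 1.387]
ft_force: [-0.2, -0.2, 4.4]
finger_gap: 0.0603
gripper_force: 30.0
```

arm_command(targets=[0, 0, 3, 0, 0, 0, 8, 0, 0, 0, 12, 0, -5, -6, 12, 0, -9, -11, 12, 0, -13, -16, 12, 0, -16, -19.5, 12, 0, -16.4, -20.4, 12, 0, -16.4, -20.4, 10, 0, -16.4, -20.4, 8, 0, -16.4, -20.4, 7, 0, -16.4, -20.4, 6.5, 0, -16.4, -20.4, 6.2, 0, -16.4, -20.4, 6.2, 0])

```text
t: 7.0
tool_pos: [0.4936, -0.3251, 0.0668]
orientation: [3.141, 0.0, 1.387]
ft_force: [0.9, 0.0, -0.6]
finger_gap: 0.0606
gripper_force: 30.0
```

```bash
python3 - <<'E'
from h import *
im,p=cam("scene"); s=env.state(); print(s["tool_pos"],s["ft_force"],s["finger_gap"])
im2,p2=cam("wrist")
a=cv2.resize(im[120:260,60:220],(640,560),interpolation=cv2.INTER_CUBIC)
cv2.imwrite("pics/s2.png",a)
E
```

```text
[ 0.49366202 -0.32520145  0.06694193] [ 0.10939832 -0.00715086 -1.25192353] 0.06047939116327797
```

View pics/s2.png

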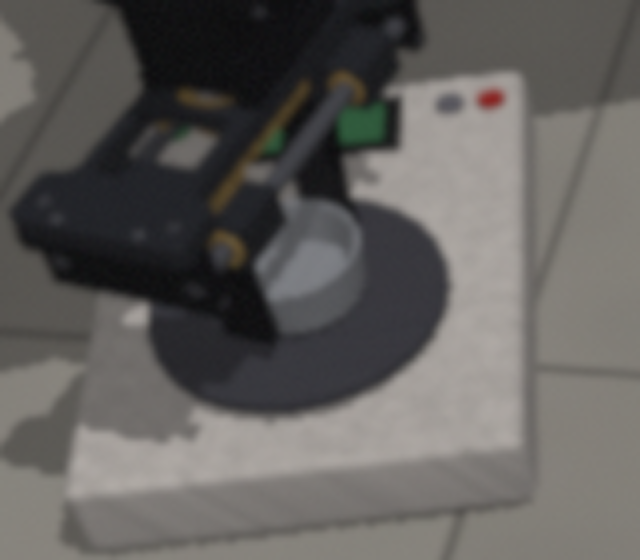

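The cup is held level over the pan. I'll lower the last 5 mm slowly.

arm_command(targets=[0, 0, -0.15, 0, 0, 0, -0.3, 0, 0, 0, -0.37, 0, 0, 0, -0.42, 0, 0, 0, -0.45, 0, 0, 0, -0.48, 0, 0, 0, -0.48, 0])

```text
t: 7.98
tool_pos: [0.4933, -0.3251, 0.062]
orientation: [-3.142, 0.0, 1.387]
ft_force: [-0.4, -0.0, 2.9]
finger_gap: 0.0608
gripper_force: 30.0
```

arm_command(targets=[0, 0, 0, 0, 0, 0, 0, 0, 0, 0, 0, 0, 0, 0, 0, 0, 0, 0, 3, 0, 0, 0, 8, 0, 0, 0, 13, 0, 0, 0, 19, 0, 0, 0, 24, 0, 0, 4, 28, 0, 0, 6, 29, 0, 0, 6, 29, 0], jaw=0.8)

```text
t: 9.48
tool_pos: [0.4932, -0.2638, 0.3517]
orientation: [3.141, 0.0, 1.389]
ft_force: [0.4, -0.8, 0.1]
finger_gap: 0.0782
gripper_force: 0.0
```

```bash
python3 - <<'E'
from h import *
im,p=cam("wrist"); np.savez("w3.npz",im=im,**p); s=env.state(); print(s["t"],s["tool_pos"],s["ft_force"],s["finger_gap"])
print(proj(p,[.4936,-.3235,.057]))
cv2.imwrite("pics/w3.png",im)
E
```

```text
9.525 [ 0.49291181 -0.26459525  0.35056909] [ 0.11843623  0.83941511 -0.36577519] 0.07827179202746379
[335.49852577 249.86749382]
```

View pics/w3.png

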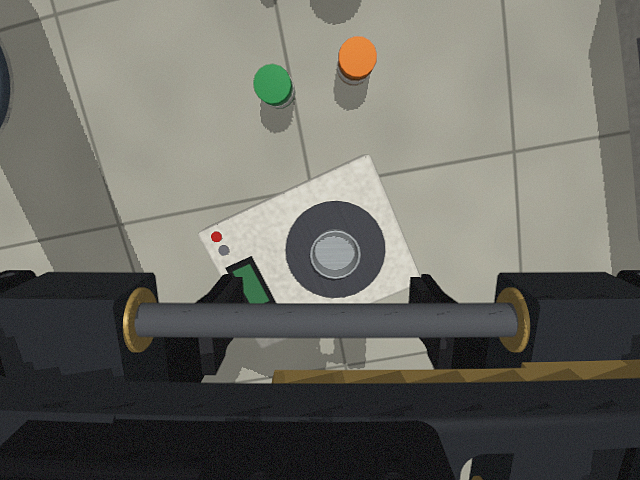

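```bash
python3 - <<'E'
from h import *
W=np.load("w3.npz")
g=cv2.cvtColor(W["im"],cv2.COLOR_BGR2GRAY)
m=(g>np.median(g[205:225,310:360])+35).astype(np.uint8); z=np.zeros_like(m); cv2.circle(z,(336,252),36,1,-1); m&=z
c=cv2.convexHull(np.vstack(cv2.findContours(m,cv2.RETR_EXTERNAL,cv2.CHAIN_APPROX_NONE)[0]))
e=cv2.fitEllipse(c); print(e, onz(W,e[0],.081), onz(W,e[0],.057+.003))
E
```

```text
((334.9214782714844, 254.0131378173828), (48.077598571777344, 50.29712677001953), 84.18453979492188) [ 0.49257847 -0.32183062  0.081     ] [ 0.49198818 -0.32794938  0.06      ]
```

Cup is centred within about 2 mm. Next is the weight.

arm_command(targets=[6.7, 38.4, -18, 0, 6.7, 38.4, -18, 0, 6.7, 38.4, -18, 0, 6.7, 38.4, -18, 0, 6.7, 38.4, -18, 0, 6.7, 38.4, -18, 0, 6.7, 38.4, -18, 0, 6.7, 38.4, -18, 0, 6.7, 38.4, -22, 0, 6.7, 38.4, -26, 0, 6.7, 38.4, -29, 0, 6.7, 38.4, -30.5, 0, 6.7, 38.4, -31.3, 0, 6.7, 38.4, -31.8, 0, 6.7, 38.4, -31.8, 0], jaw=0.05)

```text
t: 11.4
tool_pos: [0.5608, 0.1188, 0.0342]
orientation: [3.141, -0.0, 1.387]
ft_force: [0.5, 0.6, 0.7]
finger_gap: 0.0456
gripper_force: 0.0
```

arm_command(targets=[0, 0, 0, 0, 0, 0, 0, 0, 0, 0, 0, 0, 0, 0, 0, 0, 0, 0, 0, 0, 0, 0, 0, 0], jaw=-1)

```text
t: 12.15
tool_pos: [0.5605, 0.119, 0.0341]
orientation: [3.141, -0.0, 1.387]
ft_force: [-0.0, 0.5, 4.7]
finger_gap: 0.0206
gripper_force: 30.0
```

arm_command(targets=[0, 0, 2, 0, 0, 0, 7, 0, 0, 0, 12, 0, -1, -5, 16, 0, -2, -10, 16, 0, -3, -16, 16, 0, -4, -22, 16, 0, -5, -28, 16, 0, -6, -34, 16, 0, -6.5, -39, 16, 0, -6.8, -42, 16, 0, -6.8, -43.6, 15, 0, -6.8, -44, 13, 0, -6.8, -44.1, 11, 0, -6.8, -44.1, 9.5, 0, -6.8, -44.1, 8.5, 0, -6.8, -44.1, 8.5, 0, -6.8, -44.1, 8.5, 0])

```text
t: 14.4
tool_pos: [0.4928, -0.3222, 0.1192]
orientation: [3.141, 0.001, 1.387]
ft_force: [0.0, -0.8, -1.2]
finger_gap: 0.0208
gripper_force: 30.0
```

```bash
python3 - <<'E'
from h import *
im,p=cam("scene"); s=env.state(); print(s["tool_pos"],s["ft_force"],s["finger_gap"])
im2,_=cam("side")
a=cv2.resize(im[150:250,80:200],(480,400),interpolation=cv2.INTER_CUBIC)
b=cv2.resize(im2[300:425,290:370+0],(256,400),interpolation=cv2.INTER_CUBIC)
cv2.imwrite("pics/s3.png",np.hstack([a,b]))
E
```

```text
[ 0.49286528 -0.32237839  0.11944535] [-0.89878479  0.29644467 -2.05078882] 0.020599940022759455
```

View pics/s3.png

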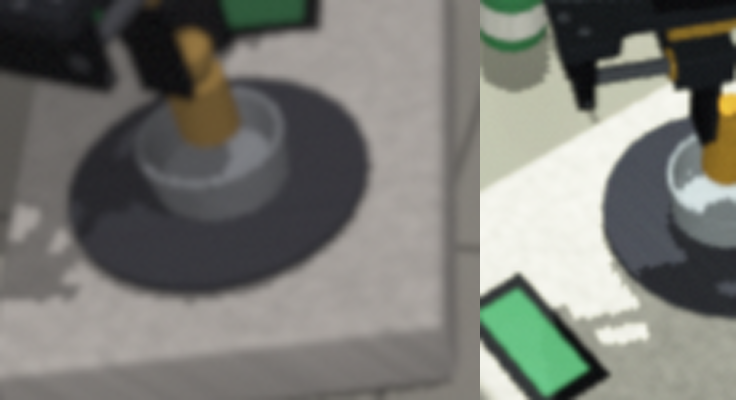

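The weight hangs upright, centred above the cup. I'll lower it gently.

arm_command(targets=[0, 0, -0.6, 0, 0, 0, -1.2, 0, 0, 0, -1.7, 0, 0, 0, -2, 0, 0, 0, -2.2, 0, 0, 0, -2.3, 0, 0, 0, -2.38, 0, 0, 0, -2.43, 0, 0, 0, -2.46, 0, 0, 0, -2.46, 0])

```text
t: 15.75
tool_pos: [0.4924, -0.3221, 0.0942]
orientation: [3.142, 0.0, 1.387]
ft_force: [-0.2, -0.2, -1.3]
finger_gap: 0.021
gripper_force: 30.0
```

arm_command(targets=[0, 0, -0.04, 0, 0, 0, -0.08, 0, 0, 0, -0.08, 0])

```text
t: 16.12
tool_pos: [0.4924, -0.3222, 0.094]
orientation: [3.141, 0.0, 1.387]
ft_force: [-1.0, 0.5, 4.5]
finger_gap: 0.0208
gripper_force: 30.0
```

arm_command(targets=[0, 0, 0, 0, 0, 0, 0, 0, 0, 0, 0, 0, 0, 0, 0, 0, 0, 0, 1, 0, 0, 0, 3, 0, 0, 0, 8, 0, 0, 0, 14, 0, 0, 0, 20, 0, 0, 5, 26, 0, 0, 6, 26, 0, 0, 6, 26, 0], jaw=0.05)

```text
t: 17.62
tool_pos: [0.4923, -0.2609, 0.3542]
orientation: [3.14, 0.001, 1.389]
ft_force: [-0.3, -0.5, 0.4]
finger_gap: 0.0455
gripper_force: 0.0
```

```bash
python3 - <<'E'
from h import *
im,p=cam("wrist"); np.savez("w4.npz",im=im,**p); s=env.state(); print(s["t"],s["tool_pos"],s["ft_force"],s["finger_gap"])
a=cv2.resize(im[190:300,180:420],(720,330),interpolation=cv2.INTER_CUBIC)
cv2.imwrite("pics/w4.png",np.vstack([a,cv2.resize(im[0:110,200:440],(720,330))[:270]]))
E
```

```text
17.675 [ 0.49186852 -0.2615239   0.35260784] [ 0.06197659 -0.20341798 -0.36643687] 0.045840719160097944
```

View pics/w4.png

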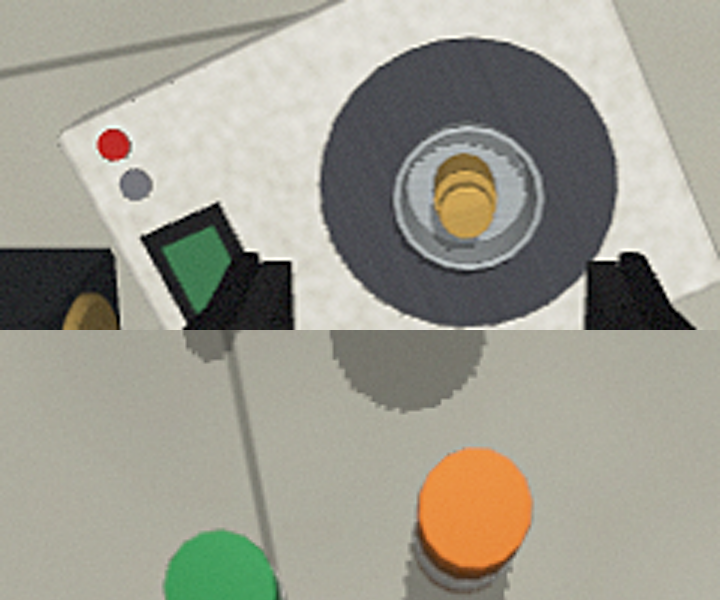

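The weight stands upright inside the cup on the pan. Next is the amber jar.

arm_command(targets=[6.6, 15.8, -22, 0, 6.6, 15.8, -22, 0, 6.6, 15.8, -22, 0, 6.6, 15.8, -22, 0, 6.6, 15.8, -22, 0, 6.6, 15.8, -25, 0, 6.6, 15.8, -28, 0, 6.6, 15.8, -31, 0, 6.6, 15.8, -33, 0, 6.6, 15.8, -33.8, 0, 6.6, 15.8, -33.8, 0], jaw=0.4)

```text
t: 19.05
tool_pos: [0.5573, -0.1042, 0.0138]
orientation: [-3.138, -0.001, 1.386]
ft_force: [0.2, 0.2, 0.6]
finger_gap: 0.0609
gripper_force: 0.0
```

arm_command(targets=[0, 0, 0, 0, 0, 0, 0, 0, 0, 0, 0, 0, 0, 0, 0, 0, 0, 0, 0, 0, 0, 0, 0, 0], jaw=-1)

```text
t: 19.8
tool_pos: [0.5589, -0.1043, 0.0161]
orientation: [3.14, 0.0, 1.387]
ft_force: [-0.7, 0.1, 6.2]
finger_gap: 0.0435
gripper_force: 30.0
```

arm_command(targets=[0, 0, 2, 0, 0, 0, 7, 0, 0, 0, 11, 0, 0, 5, 13, 0, 0, 10, 13, 0, -1, 16, 13, 0, -1, 22, 13, 0, -1.5, 28, 13, 0, -2, 34, 13, 0, -2.4, 39, 13, 0, -2.6, 42, 12, 0, -2.6, 43.1, 9, 0, -2.6, 43.1, 6, 0, -2.6, 43.1, 3.5, 0, -2.6, 43.1, 2, 0, -2.6, 43.1, 1.4, 0, -2.6, 43.1, 1.2, 0, -2.6, 43.1, 1.1, 0, -2.6, 43.1, 1.0, 0, -2.6, 43.1, 1.0, 0])

```text
t: 22.3
tool_pos: [0.5329, 0.3271, 0.0262]
orientation: [3.14, -0.001, 1.387]
ft_force: [-0.7, -0.1, 1.6]
finger_gap: 0.0432
gripper_force: 30.0
```

arm_command(targets=[0, 0, 0, 0, 0, 0, 0, 0, 0, 0, 0, 0, 0, 0, 0, 0, 0, 0, 3, 0, 0, 0, 8, 0, 0, 0, 12, 0, 4, -6, 12, 0, 8, -12, 12, 0, 11, -17, 12, 0, 13.5, -20.5, 12, 0, 14.1, -21.7, 12, 0, 14.1, -21.7, 9, 0, 14.1, -21.7, 5, 0, 14.1, -21.7, 2, 0, 14.1, -21.7, 0, 0, 14.1, -21.7, -1, 0, 14.1, -21.7, -1, 0], jaw=0.4)

```text
t: 24.55
tool_pos: [0.6732, 0.1102, 0.0152]
orientation: [-3.141, 0.0, 1.387]
ft_force: [-0.2, -0.2, 0.5]
finger_gap: 0.0609
gripper_force: 0.0
```

arm_command(targets=[0, 0, 0, 0, 0, 0, 0, 0, 0, 0, 0, 0, 0, 0, 0, 0, 0, 0, 0, 0, 0, 0, 0, 0], jaw=-1)

```text
t: 25.3
tool_pos: [0.6747, 0.1098, 0.0166]
orientation: [3.139, -0.001, 1.387]
ft_force: [1.0, -0.8, 5.9]
finger_gap: 0.0437
gripper_force: 30.0
```

arm_command(targets=[0, 0, 2, 0, 0, 0, 7, 0, 0, 0, 11, 0, -4, 4, 12, 0, -8, 7, 12, 0, -12, 11, 12, 0, -15, 13.3, 12, 0, -15.7, 13.9, 12, 0, -15.7, 13.9, 9, 0, -15.7, 13.9, 6, 0, -15.7, 13.9, 3.5, 0, -15.7, 13.9, 2, 0, -15.7, 13.9, 1.4, 0, -15.7, 13.9, 1.2, 0, -15.7, 13.9, 1.1, 0, -15.7, 13.9, 1.0, 0, -15.7, 13.9, 1.0, 0])

```text
t: 27.42
tool_pos: [0.517, 0.2491, 0.0266]
orientation: [3.14, -0.001, 1.387]
ft_force: [-0.7, -0.6, 4.8]
finger_gap: 0.0435
gripper_force: 30.0
```

arm_command(targets=[0, 0, 0, 0, 0, 0, 0, 0, 0, 0, 0, 0, 0, 0, 0, 0, 0, 0, 3, 0, 0, 0, 8, 0, 0, 0, 12, 0, -1, -6, 12, 0, -2, -12, 12, 0, -3, -18, 12, 0, -4, -24, 12, 0, -5, -30, 12, 0, -5.8, -34.5, 12, 0, -5.9, -36.4, 12, 0, -5.9, -36.4, 9, 0, -5.9, -36.4, 5, 0, -5.9, -36.4, 2, 0, -5.9, -36.4, 0, 0, -5.9, -36.4, -1, 0, -5.9, -36.4, -1, 0], jaw=0.4)

```text
t: 29.92
tool_pos: [0.4572, -0.115, 0.015]
orientation: [-3.141, -0.0, 1.387]
ft_force: [-0.2, -0.1, 0.3]
finger_gap: 0.0606
gripper_force: 0.0
```

arm_command(targets=[0, 0, 0, 0, 0, 0, 0, 0, 0, 0, 0, 0, 0, 0, 0, 0, 0, 0, 0, 0, 0, 0, 0, 0], jaw=-1)

```text
t: 30.68
tool_pos: [0.4577, -0.1152, 0.016]
orientation: [3.14, 0.0, 1.387]
ft_force: [-0.6, 0.7, 6.6]
finger_gap: 0.043
gripper_force: 30.0
```

arm_command(targets=[0, 0, 2, 0, 0, 0, 7, 0, 0, 0, 12, 0, 1, 5, 15, 0, 2, 10, 15, 0, 3, 16, 15, 0, 4, 22, 15, 0, 5, 28, 15, 0, 6, 34, 15, 0, 7, 40, 15, 0, 8, 46, 15, 0, 8.7, 50, 15, 0, 9, 52.1, 14, 0, 9, 52.1, 10, 0, 9, 52.1, 6, 0, 9, 52.1, 3.5, 0, 9, 52.1, 2, 0, 9, 52.1, 1.4, 0, 9, 52.1, 1.2, 0, 9, 52.1, 1.2, 0])

```text
t: 33.17
tool_pos: [0.548, 0.4062, 0.0283]
orientation: [3.14, -0.001, 1.387]
ft_force: [0.1, -0.7, -0.6]
finger_gap: 0.0434
gripper_force: 30.0
```

arm_command(targets=[0, 0, -0.1, 0, 0, 0, -0.2, 0, 0, 0, -0.2, 0])

```text
t: 33.55
tool_pos: [0.5477, 0.4062, 0.0261]
orientation: [3.141, -0.001, 1.387]
ft_force: [-0.4, 0.5, 3.5]
finger_gap: 0.0436
gripper_force: 30.0
```

arm_command(targets=[0, 0, 0, 0, 0, 0, 0, 0, 0, 0, 0, 0, 0, 0, 0, 0, 0, 0, 3, 0, 0, 0, 8, 0, 0, 0, 13, 0, 0, 0, 19, 0, -6, -10, 24, 0, -11, -13, 28, 0, -12, -16, 29, 0, -12, -16, 29, 0], jaw=0.4)

```text
t: 35.05
tool_pos: [0.4257, 0.2444, 0.3168]
orientation: [3.14, -0.0, 1.386]
ft_force: [-0.1, 0.3, -0.3]
finger_gap: 0.0612
gripper_force: 0.0
```

```bash
python3 - <<'E'
from h import *
im,p=cam("wrist","pics/w5.png"); np.savez("w5.npz",im=im,**p); s=env.state(); print(s["t"],s["tool_pos"],s["ft_force"])
im,p=cam("scene","pics/s5.png"); np.savez("s5.npz",im=im,**p)
for q in([.5177,.2491,.072],[.5328,.3283,.072],[.5474,.4068,.072]): print(proj(np.load("w5.npz"),q))
E
```

```text
35.1 [0.42397911 0.24238024 0.31838077] [-1.74514792 -1.94266075  0.33229108]
[407.92881763 192.14612737]
[412.07651403 115.66818145]
[415.75885612  33.64698298]
```

View pics/s5.png

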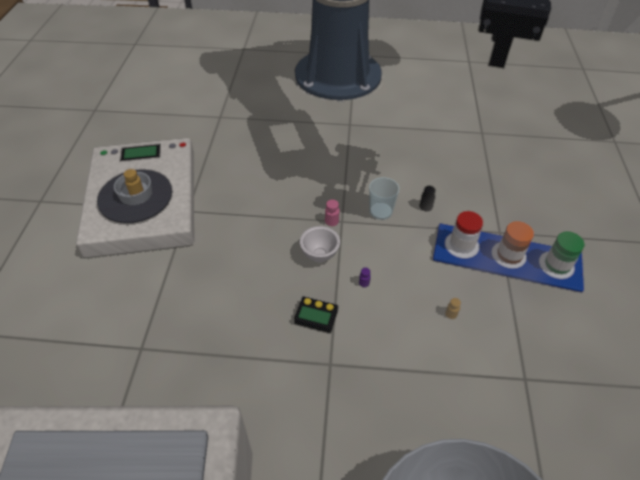

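View pics/w5.png

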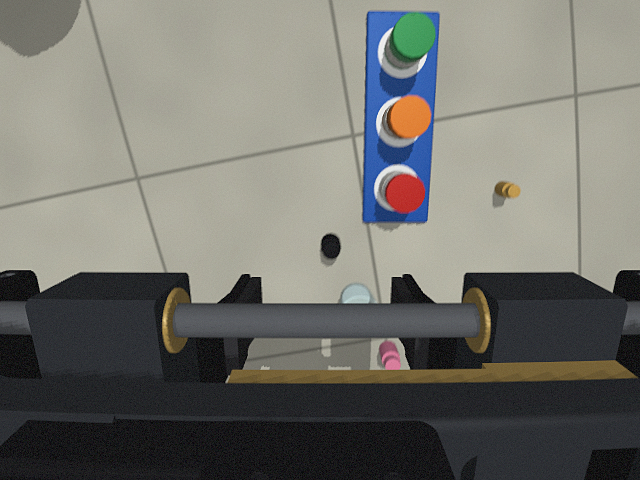

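Red cap (406,193), orange (409,117) and green (413,36) all sit within about 3 px of their pads' expected positions. The scene view shows the jars on the pads, the weight in the cup, and the beaker, mortar and timer unmoved. I'll hand it in.

```bash
python3 -c "
from rig import env
print(env.job_done())"
```

```text
the job is handed in; nothing more can be done
None
```

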